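# Slip the gold glass-paint bottle back into its row

## Robot

A 6-joint arm with a two-finger parallel gripper is mounted at the origin on the work surface. World frame = base frame: x ahead of the robot, y to its left, z up, the work surface at z = 0. Lengths are in m, angles in rad, forces in N, time in s.
With the tool pointing down it reaches from about 0.375 to 0.925 m from the base axis. Payload 5.7 kg.
Tool frame: the origin (TCP) lies at the very end of the fingers, on their centre line; the grasp point (between the pads) lies 19 mm behind it; z points along the fingers, y is the direction in which the jaws open and shut (so a half turn about z gives the same grasp; the last joint's range is limited). The gripper opens to 85 mm and grips with 20 to 120 N. Pads are 22 mm wide; open, the fingers measure 114 mm over their backs; the gripper's body (76 mm by 85 mm) begins 54 mm behind the grasp point. The pads swing forward as they close: fully open they stand 13 mm farther back than shut.
Start: joints at [1.173, 0.359, 1.51, -0, 1.272, -0.115], TCP at [0.167, 0.576, 0.231] pointing down, gripper open.
Joint ranges: [-2.97, 2.97], [-1.01, 2.36], [0.21, 2.38], [-0.96, 4.11], [0.2, 2.71], [-2.98, 2.98]. Speed limits (rad/s): [2.39, 2.39, 3.14, 3.14, 3.14, 3.14].

## Interface

Orientations are given as a unit quaternion [x, y, z, w].
In Python, from rig import sense, camera, camera_info, close_job, trace gives the robot as it stands.
- The arm moves only by the shell command python3 -m crank 'ROWS'. ROWS is JSON, one flat list of numbers, 7 for each row, row after row: the turn, a rotation vector about the world's x, y, z in degrees, then the shift along the world's x, y, z in mm, then the finger opening in mm, from 0 to 85.4. A call has 1 to 10 rows; each row is the pose to reach, as a shift and turn from the pose commanded when the call began; what a row does not reach only later rows make up. A row lasts 1/8 s, in which the tool goes at most 62.5 mm and 10.7 degrees, less where a joint would pass 70% of its speed; a pose out of reach is approached as far as the arm can. A call with a gripper value outside its range is refused whole. The fingers move at their own pace and stop on an object; the grip force is fixed at half the most. Time passes only in rows, so rows that repeat a pose let the fingers close. It gives the time, the measured TCP pose, the force and the opening at its end, in the units of the state.
- sense(): the state, without advancing time (a new reading comes with each control period).
- camera(name): name is "side" or "top" or "wrist"; returns the picture (480x640x3 uint8, red, green, blue); there is no depth.
- camera_info(name): a dict with "fx", "fy", "cx", "cy" (pixels), "R" (3x3) and "t" (3): a world point X has camera coordinates R X + t; the wrist camera has in their place "mount" (4x4, takes a point from camera to tool coordinates, whose origin is the TCP and whose axes are the flange's). Camera axes: x right, y down, z forward; pixel columns grow to the right and rows downward; lengths in m; the calibration is good to about 2 mm. A picture is of the moment at which its call begins: read the wrist's pose just before it. camera_info takes no time and is no camera call.
- close_job(): hands the job in, once; it reports no verdict.
Trained networks look in the newest picture that a camera, given by its name, has taken for a name from the list of things; names that differ only in an ending like _2 or _b are one class to them, and where a whole thing is asked for, a point or a joint stands for the part that bears it (a point fixed in the world has none). Each returns a list of dicts, best first, with "p" (0 to 1); they miss things now and then, are a little off and sometimes report something else, mostly with a low value. They report only what shows in the picture. A call takes as long as a camera call.
- trace(camera, query): "pixels" (480x640 bool, what is visible of it) and "xy" ([column, row] in pixels, amid what is visible of it).
The state is a dict: "clock": time; "joints": joint angles; "joint_velocities": joint speeds; "effort": joint torques, N m; "tcp_pos": TCP position; "eef_rot": TCP orientation; "ft_force": force on the tool from outside, world axes, zero at the start; "torque": the same for the moment, N m; "finger_gap": finger opening in m.
Only numpy, scipy, OpenCV 4.12 (cv2) and the standard library are available. Lean on these libraries where they do the work, as an engineer would, in place of code of your own. Each camera call takes 0.05 s, during which the arm holds its last target.

## Task

Put the gold paint bottle back into the rack straight after the red one, on red's bookend side: nudge the bottles on that side, and the sliding bookend with them, away from red until the gap is wide enough, then slide the gold bottle down into it until it stands on the rack floor. Finally push the bookend back so that the six bottles stand snugly together with no gaps, all upright. Be gentle: do not force the bottles down or squeeze the row hard against its ends, and leave the jar, the brush cup and the candle glass alone.

Things in the scene. Friction and masses are not known exactly. Their poses are not given: they have to be found in the camera images.
- rack: fixed wooden rack, bottles in a row along its y. Origin: on the table, mid-depth; z up. Floor top at z = 6 mm; low lips along both long sides (tops z = 16 mm, inner faces x = +-26.5, outer +-32.5), so bottles' front and back faces are free above them. Fixed brown end cheek, 70 mm tall, inner face y = +103 mm; sliding bookend at the -y end. Base from y = -158 to +132 mm, empty outside the bookend
- ends: the rack's two ends, between which the row can be squeezed: the fixed brown cheek (14 mm thick, at +y) and the steel bookend (at -y). Origin and axes as the rack's
- bookend (a joint): sliding bookend (m): grows as it slides to the rack's -y, stop at 0.037. Its inner face is at rack y = -0.069 minus this value. Space for the row: 172 mm plus this; at the stop six bottles have 5 mm to spare, six snug bottles put it at 0.032. Friction of about 5 N holds it where it is left; each bottle pushed along adds about 0.5 to 2 N
- bookend_top (a point): centre of the bookend's top edge: a steel plate 50 mm deep (rack x), 8 mm thick (rack y), top edge 85 mm above the table, reaching down to just above the rack floor
- red: red paint bottle: box-shaped body 48 mm deep (its x) by 34 mm wide (its y) by 75 mm tall, on top a black round cap 24 mm across and 18 mm high; 0.10 to 0.20 kg. Origin: centre of its underside, z up. Starts standing in the rack's row, its axes as the rack's, touching or nearly touching its neighbours.
- blue: blue paint bottle: box-shaped body 48 mm deep (its x) by 34 mm wide (its y) by 75 mm tall, on top a black round cap 24 mm across and 18 mm high; 0.10 to 0.20 kg. Origin: centre of its underside, z up. Starts standing in the rack's row, its axes as the rack's, touching or nearly touching its neighbours.
- green: green paint bottle: box-shaped body 48 mm deep (its x) by 34 mm wide (its y) by 75 mm tall, on top a black round cap 24 mm across and 18 mm high; 0.10 to 0.20 kg. Origin: centre of its underside, z up. Starts standing in the rack's row, its axes as the rack's, touching or nearly touching its neighbours.
- black: black paint bottle: box-shaped body 48 mm deep (its x) by 34 mm wide (its y) by 75 mm tall, on top a black round cap 24 mm across and 18 mm high; 0.10 to 0.20 kg. Origin: centre of its underside, z up. Starts standing in the rack's row, its axes as the rack's, touching or nearly touching its neighbours.
- white: white paint bottle: box-shaped body 48 mm deep (its x) by 34 mm wide (its y) by 75 mm tall, on top a black round cap 24 mm across and 18 mm high; 0.10 to 0.20 kg. Origin: centre of its underside, z up. Starts standing in the rack's row, its axes as the rack's, touching or nearly touching its neighbours. Always the one next to the bookend; the other four are in any order.
- gold: gold paint bottle: box-shaped body 48 mm deep (its x) by 34 mm wide (its y) by 75 mm tall, on top a black round cap 24 mm across and 18 mm high; 0.10 to 0.20 kg. Origin: centre of its underside, z up. Starts standing on the table on the robot's side of the rack, turned by up to 0.5 rad. In the row its x lies along the rack's x, either way round
- pigment_jar: amber jar with a white lid, 64 mm across, 65 mm tall; leave alone. Origin: centre of its underside
- brush_cup: green glass cup with three brushes, 68 mm across, brushes to 180 mm tall; leave alone. Origin: centre of its underside
- tealight: white open candle glass, 64 mm across, 60 mm tall, standing off the bookend end of the rack; leave alone. Origin: centre of its underside

How it is judged:
On the way, in this order (a step that is already met when the one before it is completed fails the run):
1. the bookend has been slid out far enough for a sixth bottle, gold still outside the row (value of joint bookend above 0.0315 m and horizontal distance between gold and red above 0.07 m), for 0.2 s.
2. gold stands on the rack floor right beside red on its bookend side (z of gold in the frame of rack between 0.003 and 0.009 m and x of gold in the frame of rack between -0.006 and 0.006 m and y of gold in the frame of red between -0.042 and -0.03 m), for 0.2 s.
At the end, for the whole second after the job is handed in: gold at rest on the rack floor (3 mm), square (0.1 rad), right after red on its bookend side (centres 30 to 42 mm apart); all six bottles upright (0.06 rad), on the floor (3 mm), within 6 mm of the rack's centre line; bookend within 2 mm of snug (joint below 0.034) (all of step 2 and angle between the x axis of gold and the x axis of rack, either way round below 0.1 rad and value of joint bookend below 0.034 m and linear speed of gold below 0.01 m/s and angle between each of red, blue, green, black, white, gold's own z axis and vertical below 0.06 rad and z of red in the frame of rack between 0.003 and 0.009 m and x of red in the frame of rack between -0.006 and 0.006 m and z of blue in the frame of rack between 0.003 and 0.009 m and x of blue in the frame of rack between -0.006 and 0.006 m and z of green in the frame of rack between 0.003 and 0.009 m and x of green in the frame of rack between -0.006 and 0.006 m and z of black in the frame of rack between 0.003 and 0.009 m and x of black in the frame of rack between -0.006 and 0.006 m and z of white in the frame of rack between 0.003 and 0.009 m and x of white in the frame of rack between -0.006 and 0.006 m); the robot touches nothing.
It fails at once if a bottle is squeezed against the cheek or the bookend with more than 25 N (contact force between any of red, blue, green, black, white, gold and ends above 25 N).
It fails at once if the gold bottle is slammed or forced down: more than 80 N on the rack or on another bottle (contact force between gold and red above 80 N or contact force between gold and blue above 80 N or contact force between gold and green above 80 N or contact force between gold and black above 80 N or contact force between gold and white above 80 N or contact force between gold and rack above 80 N).
It fails at once if a bottle is tipped by more than 0.35 rad (angle between any of red, blue, green, black, white, gold's own z axis and vertical above 0.35 rad).
It fails at once if the jar, brush cup or candle glass is moved by more than 15 mm (distance of any of pigment_jar, brush_cup, tealight from where it was at the start of the episode above 0.015 m).
It also fails if it takes over 72 s, if anything falls off the work surface, if the arm or the gripper's body presses on something with over 40 N, if the wrist force passes 120 N, or if a joint passes its speed limit or range.

## Working session

There is one attempt and no reset: what is moved stays moved. The work goes in short steps, Python scripts to look and compute and a shell command to move; the robot and the scene stay as the last step left them, time stands still between calls to the robot, and variables do not carry over. Pictures are saved under pics/ and viewed, and the job is handed in when it is done.

```bash
mkdir -p pics; ls; python3 - <<'E'
from rig import *
import cv2,numpy as np
print(sense())
for n in ["side","top","wrist"]:
    im=camera(n); cv2.imwrite(f"pics/{n}0.png",im[:,:,::-1]); i=camera_info(n); print(n,{k:np.round(v,4).tolist() for k,v in i.items()})
E
```

```text
pics
{'clock': 0.0, 'joints': array([ 1.17289548e+00,  3.59511798e-01,  1.51142558e+00,  1.21338994e-05,
        1.27248276e+00, -1.15094256e-01]), 'joint_velocities': array([ 0.00123888, -0.00095167,  0.0015239 ,  0.0003552 ,  0.00015644,
       -0.0001146 ]), 'effort': array([-1.83132339e-03, -5.27604067e+01, -2.78624046e+01, -4.58499708e-04,
        1.29684561e-02, -6.83177291e-06]), 'tcp_pos': array([0.16717037, 0.57554562, 0.23045214]), 'eef_rot': array([ 1.40934255e-01,  9.90018536e-01, -8.82376569e-04, -2.37418500e-04]), 'ft_force': array([-0.01469022,  0.36993037,  0.06405084]), 'torque': array([0.02401769, 0.0223862 , 0.02061889]), 'finger_gap': 0.0857206113948725}
side {'fx': 522.7106, 'fy': 522.7106, 'cx': 316.8329, 'cy': 243.0661, 'R': [[0.9186, -0.395, -0.0124], [-0.2941, -0.6624, -0.689], [0.2639, 0.6365, -0.7247]], 't': [-0.478, 0.1885, 1.0945]}
top {'fx': 440.0552, 'fy': 440.0552, 'cx': 324.2372, 'cy': 241.2761, 'R': [[-0.0184, -0.9998, -0.0117], [-0.9963, 0.0193, -0.0834], [0.0836, 0.0101, -0.9965]], 't': [-0.0196, 0.5262, 0.9319]}
wrist {'fx': 360.3202, 'fy': 360.3202, 'cx': 315.546, 'cy': 237.8535, 'mount': [[-0.0007, -0.9595, -0.2818, 0.071], [1.0, -0.0006, -0.0003, 0.0004], [0.0001, -0.2818, 0.9595, -0.1423], [0.0, 0.0, 0.0, 1.0]]}
```

View pics/side0.png

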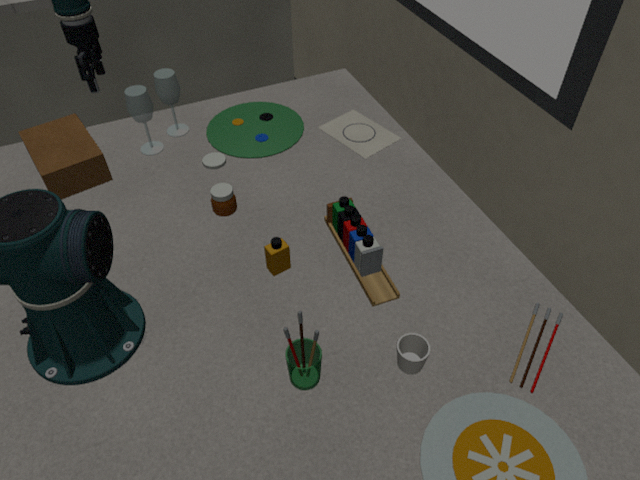

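View pics/top0.png

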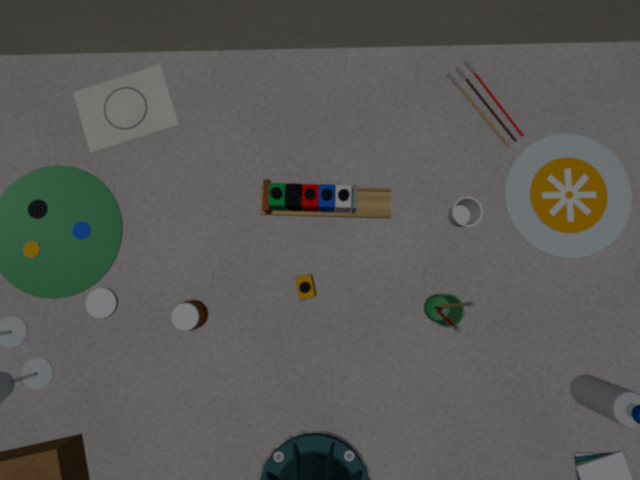

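```bash
cat > h.py <<'E'
from rig import *
import cv2,numpy as np
from scipy.spatial.transform import Rotation as Ro
def P(name,s=None):
    i=camera_info(name); K=np.array([[i['fx'],0,i['cx']],[0,i['fy'],i['cy']],[0,0,1]])
    if name=='wrist':
        s=s or sense(); Rt=Ro.from_quat(s['eef_rot']).as_matrix(); M=np.array(i['mount'])
        Rc=Rt@M[:3,:3]; c=Rt@M[:3,3]+s['tcp_pos']; return K,Rc.T,-Rc.T@c
    return K,np.array(i['R']),np.array(i['t'])
def ray(cam,px,z):
    K,R,t=cam; d=R.T@np.linalg.inv(K)@np.array([px[0],px[1],1.]); c=-R.T@t
    return c+d*(z-c[2])/d[2]
def proj(cam,X):
    K,R,t=cam; p=(np.atleast_2d(X)@R.T+t)@K.T; return p[:,:2]/p[:,2:]
def snap(name,f):
    s=sense(); im=camera(name); cv2.imwrite(f,im[:,:,::-1]); return im,P(name,s)
E
python3 - <<'E'
from h import *
for n in ["top","side"]:
    snap(n,f"pics/{n}1.png"); cam=P(n)
    for q,z in [("green",.05),("black",.05),("red",.05),("blue",.05),("white",.05),("gold",.05),("bookend",.05),("rack",.01),("pigment_jar",.03),("brush_cup",.05),("tealight",.03)]:
        r=trace(n,q)
        for d in r[:1]:
            x,y=np.nonzero(d['pixels'])[::-1]
            print(n,q,round(d['p'],2),np.round(d['xy'],1),(x.min(),x.max(),y.min(),y.max()),np.round(ray(cam,d['xy'],z),3))
im=cv2.imread("pics/top1.png"); cv2.imwrite("pics/topz.png",cv2.resize(im[150:330,240:410],None,fx=4,fy=3.3,interpolation=cv2.INTER_CUBIC))
im=cv2.imread("pics/side1.png"); cv2.imwrite("pics/sidez.png",cv2.resize(im[180:320,250:410],None,fx=4,fy=4,interpolation=cv2.INTER_CUBIC))
E
```

```text
top green 0.63 [279. 194.] (np.int64(268), np.int64(286), np.int64(182), np.int64(210)) [0.626 0.064 0.05 ]
top black 0.72 [295.6 196.1] (np.int64(285), np.int64(303), np.int64(183), np.int64(211)) [0.621 0.029 0.05 ]
top red 0.6 [308.5 198.9] (np.int64(301), np.int64(318), np.int64(184), np.int64(211)) [0.614 0.002 0.05 ]
top blue 0.92 [328.5 194.5] (np.int64(319), np.int64(335), np.int64(184), np.int64(212)) [ 0.623 -0.041  0.05 ]
top white 0.82 [342.5 194.9] (np.int64(335), np.int64(351), np.int64(185), np.int64(211)) [ 0.621 -0.07   0.05 ]
top gold 0.7 [305.7 287.9] (np.int64(296), np.int64(316), np.int64(275), np.int64(300)) [0.427 0.011 0.05 ]
top bookend 0.51 [356.6 197.3] (np.int64(352), np.int64(357), np.int64(184), np.int64(212)) [ 0.616 -0.1    0.05 ]
top rack 0.67 [267.4 202.8] (np.int64(262), np.int64(357), np.int64(181), np.int64(214)) [0.615 0.095 0.01 ]
top pigment_jar 0.81 [190.8 314.1] (np.int64(172), np.int64(207), np.int64(300), np.int64(329)) [0.375 0.257 0.03 ]
top brush_cup 0.58 [447.3 307.2] (np.int64(424), np.int64(474), np.int64(293), np.int64(332)) [ 0.381 
[... 678 characters left out ...]
7  0.05 ]
side gold 0.77 [274.9 255.4] (np.int64(264), np.int64(289), np.int64(238), np.int64(275)) [0.42  0.004 0.05 ]
side bookend 0.86 [371.9 258.6] (np.int64(360), np.int64(382), np.int64(247), np.int64(276)) [ 0.614 -0.092  0.05 ]
side rack 0.62 [371.2 271. ] (np.int64(322), np.int64(398), np.int64(203), np.int64(307)) [ 0.614 -0.095  0.01 ]
side pigment_jar 0.58 [224.4 199.1] (np.int64(210), np.int64(236), np.int64(182), np.int64(217)) [0.374 0.257 0.03 ]
side brush_cup 0.88 [299.6 358.3] (np.int64(284), np.int64(320), np.int64(312), np.int64(389)) [ 0.373 -0.262  0.05 ]
side tealight 0.88 [410.3 354.2] (np.int64(397), np.int64(429), np.int64(333), np.int64(374)) [ 0.577 -0.329  0.03 ]
```

View pics/sidez.png

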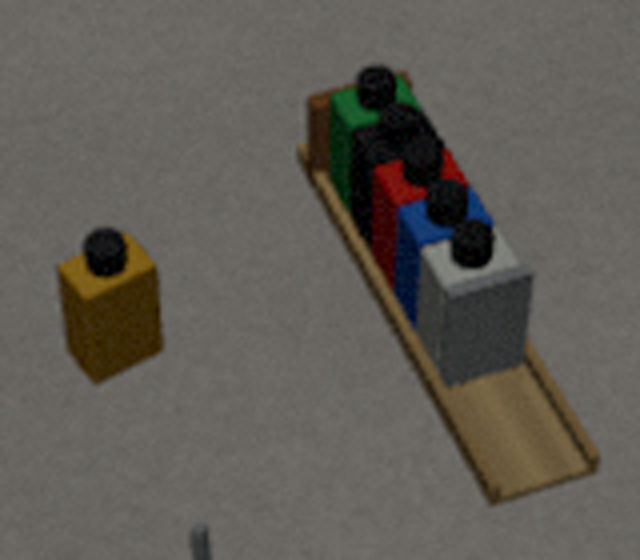

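```bash
python3 -m crank '[0,0,-10,40,-57,12,85, 0,0,-20,80,-114,24,85, 0,0,-30,120,-171,36,85, 0,0,-40,160,-228,48,85, 0,0,-50,200,-285,60,85, 0,0,-60,240,-342,70,85, 0,0,-70,280,-399,70,85, 0,0,-73.8,320,-456,70,85, 0,0,-73.8,360,-513,70,85, 0,0,-73.8,380,-560,70,85]'; python3 -m crank '[0,0,0,0,-20,0,85,0,0,0,0,-20,0,85]'
cat > look.py <<'E'
from h import *
import sys
im,cam=snap("wrist",f"pics/{sys.argv[1]}.png"); s=sense()
print(s['tcp_pos'],s['eef_rot'],s['ft_force'],s['finger_gap'],s['clock'])
E
python3 look.py w1
```

```text
clock: 2.6
tcp_pos: [0.5199, 0.0642, 0.3011]
eef_rot: [0.707, 0.707, 0.0, 0.0]
ft_force: [0.4, 0.5, 0.1]
finger_gap: 0.0851
clock: 2.85
tcp_pos: [0.5189, 0.0445, 0.3007]
eef_rot: [0.708, 0.706, -0.0, -0.0]
ft_force: [0.3, 0.9, -0.2]
finger_gap: 0.0845
[0.51854975 0.04567886 0.30072347] [ 7.07736358e-01  7.06476556e-01  2.41571768e-06 -3.51100654e-04] [0.30334397 0.93103302 0.29910451] 0.08503297837435835 2.9
```

View pics/w1.png

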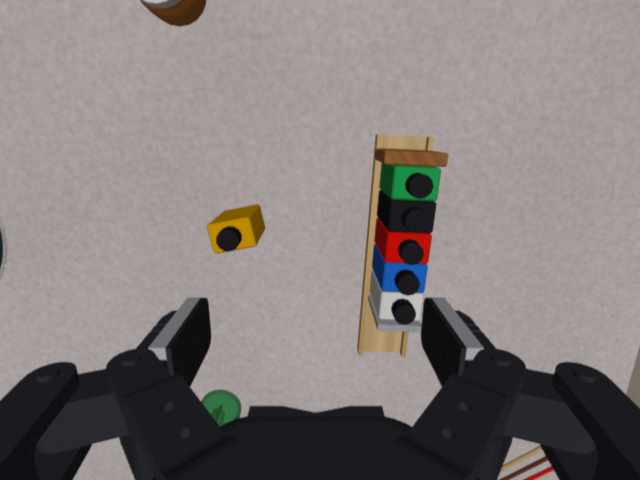

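```bash
cat >> h.py <<'E'
from scipy.optimize import minimize
def hullmask(cam,pts):
    m=np.zeros((480*4,640*4),np.uint8); h=cv2.convexHull((proj(cam,pts)*4+1.5).astype(np.float32)); cv2.fillConvexPoly(m,np.round(h).astype(np.int32),1); return m
B=np.array([[a*.024,b*.017,c] for a in(-1,1) for b in(-1,1) for c in(0,.075)])
th=np.linspace(0,6.283,24,endpoint=False)
C=np.array([[.012*np.cos(t),.012*np.sin(t),c] for t in th for c in(.075,.093)])
def bottle(cam,x,y,yaw,z):
    R=Ro.from_euler('z',yaw).as_matrix(); o=np.array([x,y,z])
    return hullmask(cam,B@R.T+o)|hullmask(cam,C@R.T+o)
def down(m): return cv2.resize(m.astype(np.float32),(640,480),interpolation=cv2.INTER_AREA)
def fit(f,target,x0,step):
    t=target.astype(np.float32)
    def L(p):
        m=down(f(p)); return np.abs(m-t).sum()
    sx=np.vstack([x0]+[np.array(x0)+np.eye(len(x0))[i]*step[i] for i in range(len(x0))])
    r=minimize(L,x0,method='Nelder-Mead',options=dict(initial_simplex=sx,xatol=1e-4,fatol=.5,maxiter=150)); return r.x,r.fun,t.sum()
def masks(name,qs):
    o={}
    for q in qs:
        r=trace(name,q)
        if r: o[q]=r[0]['pixels']; print(q,round(r[0]['p'],2),int(o[q].sum()))
        else: print('miss',q)
    return o
E
cat > m1.py <<'E'
from h import *
im,cam=snap("wrist","pics/w2.png")
M=masks("wrist",["gold","green","black","red","blue","white"])
print('gold',fit(lambda p:bottle(cam,p[0],p[1],p[2],0.),M['gold'],[.425,.005,.2],[.01,.01,.2]))
def row(p):
    R=Ro.from_euler('z',p[2]).as_matrix(); m=0
    for k in range(-2,3):
        o=R@np.array([0,34.4e-3*k,0]); m=m|bottle(cam,p[0]+o[0],p[1]+o[1],p[2],.006)
    return m
U=sum(M[k].astype(int) for k in M if k!='gold')>0
p,f,n=fit(row,U,[.615,.0,.0],[.01,.01,.05]); print('row',p,f,n)
ov=im[:,:,::-1].copy()
for m,c in[(row(p),(0,255,255)),]:
    cs,_=cv2.findContours((down(m)>.5).astype(np.uint8),0,2); cv2.drawContours(ov,cs,-1,c,1)
for q,z in [("green",0),("black",0),("red",0),("blue",0),("white",0)]:
    x,y=np.nonzero(M[q])[::-1]; print(q,x.min(),x.max(),y.min(),y.max())
cv2.imwrite("pics/ov2.png",cv2.resize(ov[100:370,180:480],None,fx=2.6,fy=2.2))
E
python3 m1.py
```

```text
gold 0.84 2120
green 0.89 1975
black 0.88 1788
red 0.8 1729
blue 0.87 1706
miss white
gold (array([0.42932275, 0.01131081, 0.23032853]), np.float64(135.5625), np.float32(2120.0))
row [ 0.61638583 -0.00313171 -0.03894322] 2061.625 7166.0
green 380 440 165 201
black 377 436 192 233
red 374 431 220 265
blue 371 428 246 296Traceback (most recent call last):
  File "m1.py", line 16, in <module>
    x,y=np.nonzero(M[q])[::-1]; print(q,x.min(),x.max(),y.min(),y.max())
                   ~^^^
KeyError: 'white'
```

```bash
cat > m2.py <<'E'
from h import *
im,cam=snap("wrist","pics/w3.png")
N=["green","black","red","blue","white"]
M=masks("wrist",["gold"]+N)
g,f,n=fit(lambda p:bottle(cam,p[0],p[1],p[2],0.),M['gold'],[.429,.011,.23],[.01,.01,.1]); print('gold',g,f,n)
Y=dict(zip(N,[.0856,.0514,.0172,-.017,-.0512])); ks=[q for q in N if q in M]
def row(p):
    R=Ro.from_euler('z',p[2]).as_matrix(); m=0
    for q in ks:
        o=R@np.array([0,Y[q],0]); m=m|bottle(cam,p[0]+o[0],p[1]+o[1],p[2],.006)
    return m
U=sum(M[k].astype(int) for k in ks)>0
p,f,n=fit(row,U,[.616,-.02,-.04],[.01,.01,.05]); print('row',p,f,n)
ov=im[:,:,::-1].copy()
for m in(row(p),bottle(cam,*g,0)):
    cs,_=cv2.findContours((down(m)>.5).astype(np.uint8),0,2); cv2.drawContours(ov,cs,-1,(255,0,255),1)
R=Ro.from_euler('z',p[2]).as_matrix()
for X in [[-.0325,.132,.016],[.0325,.132,.016],[-.0325,-.158,.016],[.0325,-.158,.016],[-.025,-.069,.085],[.025,-.069,.085],[-.025,.103,.07]]:
    u=proj(cam,R@X+[p[0],p[1],0])[0]; cv2.circle(ov,(int(round(u[0])),int(round(u[1]))),1,(0,255,0),-1)
cv2.imwrite("pics/ov3.png",cv2.resize(ov[120:370,190:460],None,fx=2.4,fy=2.4))
E
python3 m2.py
```

```text
miss gold
green 0.88 1908
black 0.92 1824
red 0.81 1700
blue 0.96 1666
white 0.91 1468Traceback (most recent call last):
  File "m2.py", line 5, in <module>
    g,f,n=fit(lambda p:bottle(cam,p[0],p[1],p[2],0.),M['gold'],[.429,.011,.23],[.01,.01,.1]); print('gold',g,f,n)
                                                     ~^^^^^^^^
KeyError: 'gold'
```

```bash
sed -i 's/^g,f,n=.*/g=[.4293,.0113,.2303]\nif "gold" in M: g,f,n=fit(lambda p:bottle(cam,p[0],p[1],p[2],0.),M["gold"],[.429,.011,.23],[.01,.01,.1]); print("gold",g,f,n)/' m2.py
python3 m2.py
```

```text
gold 0.65 2102
green 0.68 1978
black 0.66 1895
red 0.64 1647
blue 0.88 1631
white 0.96 1427
gold [0.42929727 0.01116849 0.24884692] 151.25 2102.0
row [ 0.61618452 -0.01996166 -0.03369805] 627.0625 8549.0
```

View pics/ov3.png

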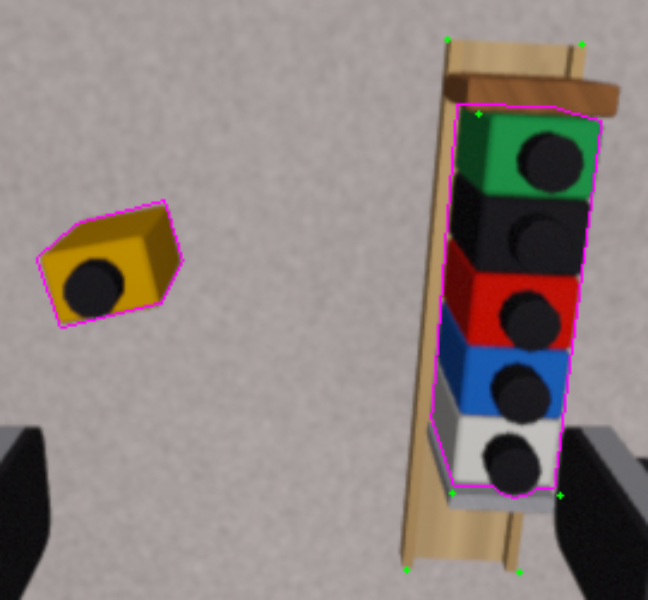

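```bash
python3 -m crank '[0,0,-1.8,30,-27,-40,85, 0,0,-1.8,60,-55,-80,85, 0,0,-1.8,97,-83,-120,85, 0,0,-1.8,97,-83,-150,85, 0,0,-1.8,97,-83,-150,85, 0,0,-1.8,97,-83,-150,85]'; python3 look.py w4
```

```text
clock: 4.7
tcp_pos: [0.616, -0.0368, 0.1519]
eef_rot: [0.718, 0.696, 0.0, 0.0]
ft_force: [0.0, -0.0, -0.3]
finger_gap: 0.0848
[ 0.61642063 -0.03678521  0.15252163] [7.17970705e-01 6.96072374e-01 6.97875526e-04 9.11233735e-04] [-0.15130891  0.40889921  0.25828039] 0.08502323759652297 4.75
```

View pics/w4.png

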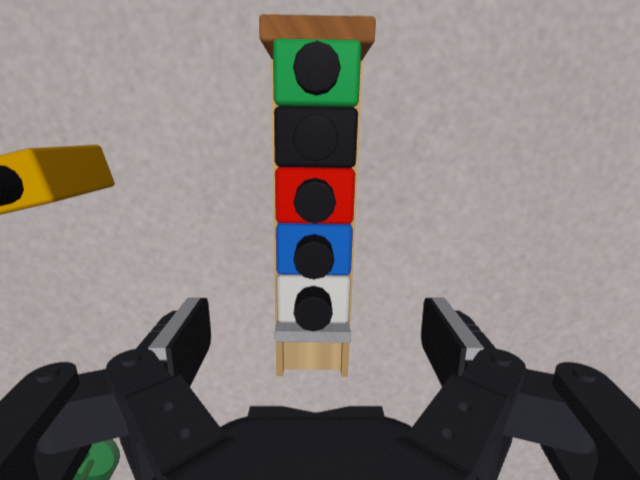

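```bash
python3 - <<'E'
from h import *
s=sense(); cam=P("wrist",s)
for r in (38,105,166,223,275): print(r,np.round(ray(cam,(315,r),.081)*1000,1))
for c in (277,351): print(c,np.round(ray(cam,(c,250),.081)*1000,1))
E
```

```text
38 [620.7  82.9  81. ]
105 [619.6  49.4  81. ]
166 [618.5  15.9  81. ]
223 [617.4 -18.4  81. ]
275 [616.3 -52.5  81. ]
277 [593.1 -34.9  81. ]
351 [639.3 -36.5  81. ]
```

```bash
python3 -m crank '[0,0,0,0,1,-40,85, 0,0,0,0,1,-75,85, 0,0,0,0,1,-95,85, 0,0,0,0,1,-110,85, 0,0,0,0,1,-110,85, 0,0,0,0,1,-110,55,0,0,0,0,1,-110,44,0,0,0,0,1,-110,44,0,0,0,0,1,-110,44,0,0,0,0,1,-110,44]'
```

```text
clock: 6.0
tcp_pos: [0.6166, -0.0361, 0.0421]
eef_rot: [0.718, 0.696, 0.001, 0.001]
ft_force: [-0.5, 0.9, 6.2]
finger_gap: 0.0473
```

```bash
python3 -m crank '[0,0,0,-0.1,-3,0,44,0,0,0,-0.2,-7,0,44,0,0,0,-0.4,-11,0,44,0,0,0,-0.5,-15,0,44,0,0,0,-0.6,-19,0,44,0,0,0,-0.8,-23,0,44,0,0,0,-0.9,-27,0,44,0,0,0,-1,-31,0,44,0,0,0,-1.1,-34,0,44,0,0,0,-1.1,-34,0,44]'; python3 look.py w5
```

```text
clock: 7.25
tcp_pos: [0.6154, -0.0681, 0.0421]
eef_rot: [0.719, 0.695, 0.002, -0.0]
ft_force: [0.3, 8.7, 7.3]
finger_gap: 0.0475
[ 0.61538124 -0.06807389  0.04213003] [ 7.18517866e-01  6.95506579e-01  1.60356853e-03 -3.19853704e-04] [0.06225577 8.21930831 7.49445755] 0.04746451053794605 7.3
```

View pics/w5.png

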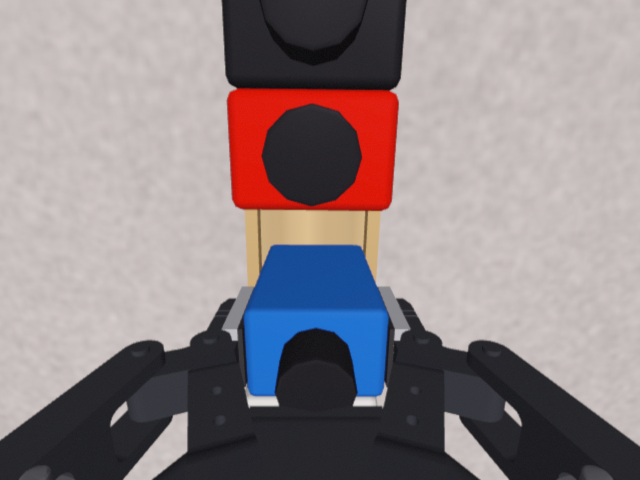

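```bash
python3 - <<'E'
from h import *
s=sense(); cam=P("wrist",s)
for r in (88,209,309): print(r,np.round(ray(cam,(315,r),.081)*1000,1))
im,c=snap("side","pics/s2.png")
cv2.imwrite("pics/s2z.png",cv2.resize(im[150:350,250:450,::-1],None,fx=3,fy=3))
E
```

```text
88 [618.4  14.8  81. ]
209 [617.3 -18.1  81. ]
309 [616.2 -50.4  81. ]
```

View pics/s2z.png

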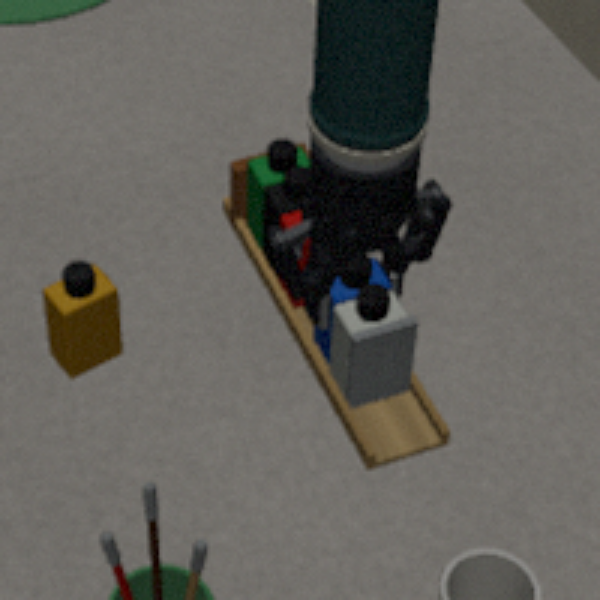

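```bash
python3 -m crank '[0,0,0,0,-1,0,44,0,0,0,0,-2,0,44,0,0,0,0,-3,0,44,0,0,0,0,-3,0,44]';python3 -m crank '[0,0,0,0,-0.5,0,44,0,0,0,0,-1,0,44,0,0,0,0,-1.5,0,44,0,0,0,0,-1.5,0,44]'
```

```text
clock: 7.85
tcp_pos: [0.6153, -0.0707, 0.0421]
eef_rot: [0.719, 0.695, 0.002, -0.001]
ft_force: [0.2, 9.5, 7.6]
finger_gap: 0.0475
clock: 8.35
tcp_pos: [0.6153, -0.072, 0.0421]
eef_rot: [0.719, 0.695, 0.002, -0.001]
ft_force: [-0.2, 10.8, 8.7]
finger_gap: 0.0475
```

```bash
python3 -m crank '[0,0,0,0,-0.5,0,44,0,0,0,0,-1,0,44,0,0,0,0,-1,0,44]'; python3 - <<'E'
from h import *
im,cam=snap("wrist","pics/w6.png"); print(sense()['ft_force'])
for c in (280,350):
    g=im[:,c].astype(int); 
    for r in range(200,225,2): print(c,r,g[r],g[r+95])
E
```

```text
clock: 8.72
tcp_pos: [0.6152, -0.073, 0.0421]
eef_rot: [0.719, 0.695, 0.002, -0.001]
ft_force: [-0.2, 10.3, 7.9]
finger_gap: 0.0474
[-0.59690419  9.7080105   7.56064799]
280 200 [197 169 126] [ 20  75 150]
280 202 [197 168 126] [ 22  76 150]
280 204 [197 169 126] [ 20  76 150]
280 206 [197 169 126] [ 22  75 150]
280 208 [197 169 125] [ 19  75 150]
280 210 [198 170 127] [ 22  75 150]
280 212 [197 169 125] [ 25  78 154]
280 214 [197 169 125] [ 26  91 174]
280 216 [196 168 125] [ 32 104 193]
280 218 [197 169 125] [ 36 114 205]
280 220 [197 169 125] [ 35 114 206]
280 222 [196 168 125] [ 34 113 206]
280 224 [197 168 125] [ 31 112 206]
350 200 [197 169 125] [ 24  76 152]
350 202 [197 170 126] [ 22  75 151]
350 204 [197 170 126] [ 20  74 151]
350 206 [197 170 126] [ 26  77 151]
350 208 [197 169 125] [ 22  76 151]
350 210 [197 169 125] [ 24  76 152]
350 212 [197 168 125] [ 22  77 154]
350 214 [197 169 126] [ 29  90 173]
350 216 [197 169 126] [ 34 104 192]
350 218 [198 169 126] [ 40 116 206]
350 220 [198 169 127] [ 40 117 208]
350 222 [197 169 127] [ 35 115 207]
350 224 [197 169 126] [ 35 114 207]
```

```bash
python3 -m crank '[0,0,0,0,1.2,0,44,0,0,0,0,2,0,44,0,0,0,0,2,0,65,0,0,0,0,2,0,85,0,0,0,0,2,0,85,0,0,0,0,2,30,85,0,0,0,0,2,75,85,0,0,0,0,2,125,85,0,0,0,0,2,160,85,0,0,0,0,2,190,85]'; python3 look.py w7
```

```text
clock: 10.02
tcp_pos: [0.6147, -0.0737, 0.2325]
eef_rot: [0.718, 0.696, 0.0, 0.0]
ft_force: [-0.1, -0.6, -0.3]
finger_gap: 0.0849
[ 0.61684643 -0.07411127  0.23651181] [0.71816975 0.6958591  0.0018791  0.00296513] [1.85815612 0.20186482 2.9351687 ] 0.08498788299325716 10.075
```

View pics/w7.png

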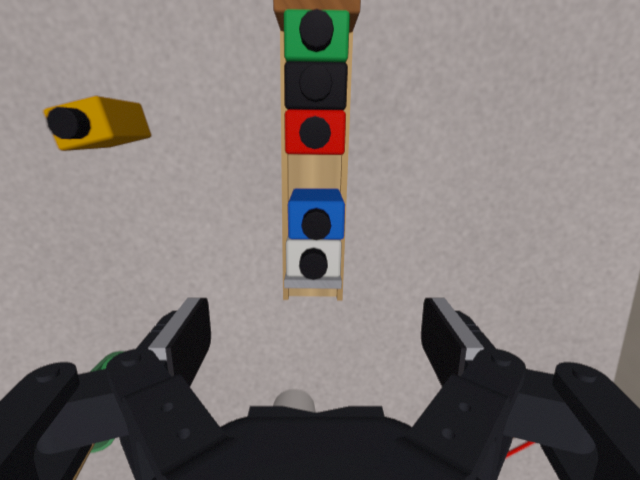

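```bash
python3 - <<'E'
from h import *
im,cam=snap("wrist","pics/w8.png"); print(sense()['tcp_pos'])
g=im[:,300:312].mean(1).astype(int)
for a,b in((55,64),(104,112),(148,158),(196,206),(234,244),(270,294)):
    print([(r,*g[r]) for r in range(a,b)])
for r,z in((60,.081),(110,.081),(153,.081),(202,.081),(239,.081),(277,.085),(288,.085)):print(r,np.round(ray(cam,(315,r),z)*1000,1))
E
```

```text
[ 0.61685739 -0.07413711  0.23464546]
[(55, np.int64(32), np.int64(140), np.int64(70)), (56, np.int64(32), np.int64(138), np.int64(68)), (57, np.int64(28), np.int64(128), np.int64(62)), (58, np.int64(23), np.int64(112), np.int64(53)), (59, np.int64(19), np.int64(96), np.int64(45)), (60, np.int64(14), np.int64(78), np.int64(35)), (61, np.int64(13), np.int64(56), np.int64(26)), (62, np.int64(20), np.int64(34), np.int64(25)), (63, np.int64(26), np.int64(26), np.int64(29))]
[(104, np.int64(27), np.int64(26), np.int64(30)), (105, np.int64(25), np.int64(24), np.int64(28)), (106, np.int64(22), np.int64(20), np.int64(24)), (107, np.int64(16), np.int64(15), np.int64(18)), (108, np.int64(34), np.int64(12), np.int64(13)), (109, np.int64(103), np.int64(12), np.int64(10)), (110, np.int64(165), np.int64(12), np.int64(4)), (111, np.int64(184), np.int64(14), np.int64(4))]
[(148, np.int64(172), np.int64(14), np.int64(6)), (149, np.int64(183), np.int64(16), np.int64(8)), (150, np.int64(177), np.int64(14), np.int64(5)), (151, np.int64(160), np.int64(12), np.int64(5)), (152, np.int64(140), np.int64(25),
[... 1986 characters left out ...]
(145)), (284, np.int64(144), np.int64(140), np.int64(143)), (285, np.int64(163), np.int64(145), np.int64(125)), (286, np.int64(175), np.int64(149), np.int64(110)), (287, np.int64(177), np.int64(150), np.int64(109)), (288, np.int64(177), np.int64(150), np.int64(109)), (289, np.int64(177), np.int64(150), np.int64(109)), (290, np.int64(177), np.int64(149), np.int64(109)), (291, np.int64(177), np.int64(150), np.int64(109)), (292, np.int64(177), np.int64(150), np.int64(111)), (293, np.int64(175), np.int64(153), np.int64(126))]
60 [622.1  49.4  81. ]
110 [621.   13.9  81. ]
153 [619.9 -18.8  81. ]
202 [618.6 -58.7  81. ]
239 [617.6 -91.   81. ]
277 [ 616.4 -124.6   85. ]
288 [ 616.1 -135.1   85. ]
```

```bash
python3 -m crank '[0,0,5,-30,15,0,85, 0,0,10,-75,35,0,85, 0,0,15.4,-120,55,0,85, 0,0,15.4,-160,72,-20,85, 0,0,15.4,-186,85,-60,85, 0,0,15.4,-186,85,-60,85, 0,0,15.4,-186,85,-60,85]'; cat > m3.py <<'E'
from h import *
im,cam=snap("wrist","pics/w9.png"); s=sense(); print(s['tcp_pos'],s['eef_rot'])
M=masks("wrist",["gold"])
g,f,n=fit(lambda p:bottle(cam,p[0],p[1],p[2],0.),M["gold"],[.429,.011,.23],[.01,.01,.1]); print("gold",g,f,n)
cs,_=cv2.findContours((down(bottle(cam,*g,0))>.5).astype(np.uint8),0,2); ov=im[:,:,::-1].copy(); cv2.drawContours(ov,cs,-1,(255,0,255),1); cv2.imwrite("pics/ov9.png",ov)
E
python3 m3.py
```

```text
clock: 11.0
tcp_pos: [0.4294, 0.0113, 0.1709]
eef_rot: [0.618, 0.786, 0.0, 0.0]
ft_force: [1.4, 0.2, -0.6]
finger_gap: 0.0855
[0.43036168 0.01103935 0.17138618] [6.18481134e-01 7.85799024e-01 4.39939821e-04 8.87466383e-04]
gold 0.97 4211
gold [0.42888443 0.01153703 0.19979379] 322.75 4211.0
```

View pics/ov9.png

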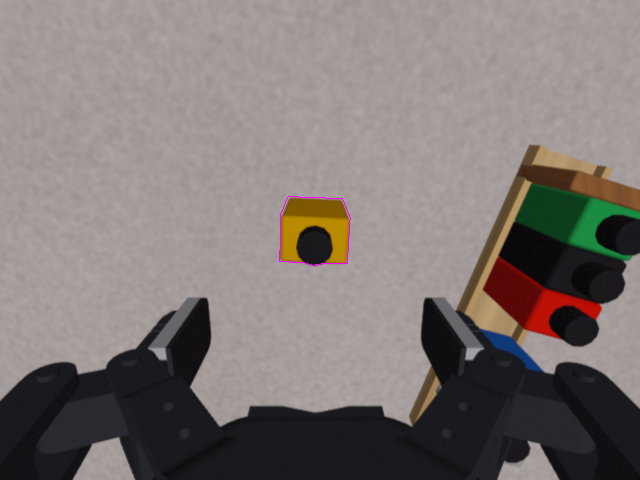

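```bash
python3 -m crank '[0,0,-1,-1,0,-40,85, 0,0,-1,-1,0,-80,85, 0,0,-1,-1,0,-110,85, 0,0,-1,-1,0,-135,85, 0,0,-1,-1,0,-135,85, 0,0,-1,-1,0,-135,60,0,0,-1,-1,0,-135,44,0,0,-1,-1,0,-135,44,0,0,-1,-1,0,-135,44,0,0,-1,-1,0,-135,44]'
```

```text
clock: 12.35
tcp_pos: [0.4289, 0.0113, 0.0372]
eef_rot: [0.625, 0.78, 0.001, 0.001]
ft_force: [0.1, -0.3, 5.9]
finger_gap: 0.0476
```

```bash
python3 -m crank '[0,0,0,0,0,15,44, 0,0,0,0,0,40,44, 0,0,0,0,0,75,44, 0,0,0,0,0,110,44, 0,0,0,0,0,140,44, 0,0,0,0,0,140,44, 0,0,0,0,0,140,44]'; python3 look.py w10
```

```text
clock: 13.22
tcp_pos: [0.4271, 0.0116, 0.1757]
eef_rot: [0.625, 0.78, -0.0, -0.0]
ft_force: [-0.6, 0.1, -1.6]
finger_gap: 0.0477
[0.42666178 0.01163853 0.17515673] [ 6.25262635e-01  7.80414072e-01 -3.62494918e-04 -6.17450168e-04] [-0.0444474   0.25930754 -1.81182856] 0.04734042268037343 13.275
```

View pics/w10.png

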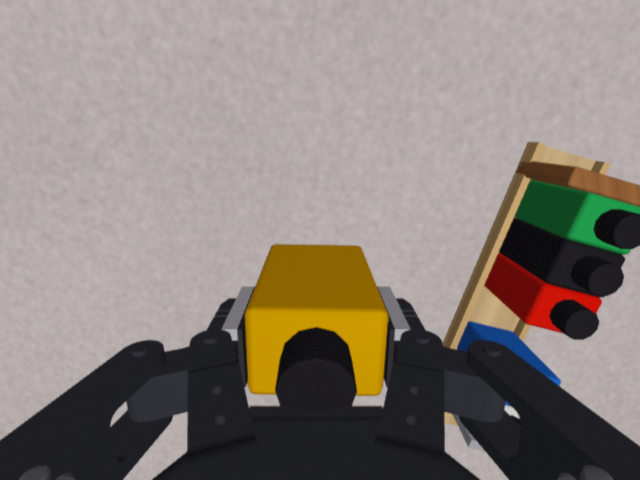

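```bash
python3 - <<'E'
from h import *
i=camera_info('wrist'); M=np.array(i['mount'])
def tr(px,z):
    d=M[:3,:3]@np.array([(px[0]-i['cx'])/i['fx'],(px[1]-i['cy'])/i['fy'],1]); c=M[:3,3]; return np.round((c+d*(z-c[2])/d[2])*1000,1)
im=cv2.imread("pics/w10.png"); 
for c in (265,315,365): print(c,[int(im[r,c].sum()) for r in range(300,316)],[int(im[r,c].sum()) for r in range(238,252)])
for r in(306,309):print(tr((315,r),-.0378))
print(tr((315,245),.0372), tr((247,340),-.0378),tr((385,340),-.0378))
E
```

```text
265 [240, 241, 242, 241, 242, 243, 253, 271, 291, 308, 329, 342, 348, 350, 349, 349] [519, 526, 528, 525, 523, 519, 525, 530, 533, 537, 536, 534, 534, 537]
315 [243, 244, 243, 243, 244, 243, 245, 257, 277, 296, 316, 333, 347, 350, 353, 352] [535, 537, 538, 540, 539, 532, 443, 314, 244, 238, 239, 246, 244, 246]
365 [244, 244, 245, 245, 244, 243, 243, 247, 265, 282, 305, 324, 340, 351, 353, 354] [530, 522, 517, 519, 518, 517, 519, 517, 519, 527, 531, 531, 531, 529]
[ 18.2   0.3 -37.8]
[ 17.1   0.3 -37.8]
[15.   0.3 37.2] [  5.8 -22.1 -37.8] [  5.8  23.4 -37.8]
```

```bash
python3 -m crank '[0,0,-2,20,-5,0,44, 0,0,-5,50,-12,0,44, 0,0,-8,80,-20,0,44, 0,0,-11,110,-28,0,44, 0,0,-14.5,140,-36,0,44, 0,0,-14.5,170,-44,0,44, 0,0,-14.5,190,-49,0,44, 0,0,-14.5,190,-49,0,44, 0,0,-14.5,190,-49,0,44, 0,0,-14.5,190,-49,0,44]'; python3 look.py w11
```

```text
clock: 14.52
tcp_pos: [0.6162, -0.0372, 0.1753]
eef_rot: [0.719, 0.695, -0.001, -0.001]
ft_force: [1.4, 0.5, -0.2]
finger_gap: 0.0474
[ 0.6165046  -0.03718419  0.17556343] [ 7.18679968e-01  6.95340720e-01 -3.63534526e-04 -5.04853658e-04] [ 1.14143157 -0.5893178  -1.47263215] 0.047444447224707025 14.575
```

View pics/w11.png

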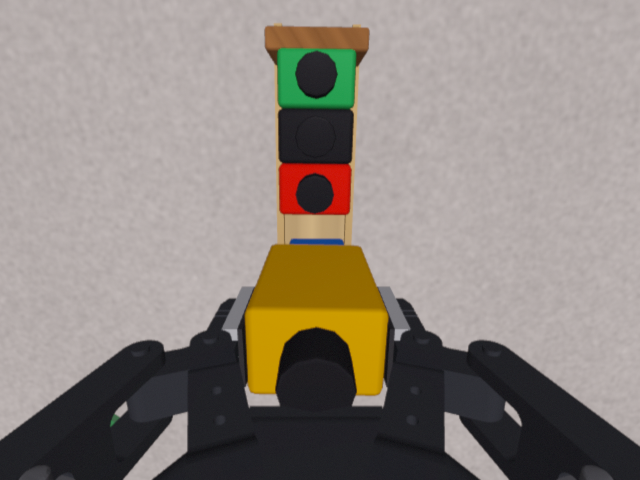

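```bash
python3 - <<'E'
from h import *
im,cam=snap("wrist","pics/w12.png"); s=sense(); print(s['tcp_pos'])
g=im[:,290:340].mean(1).astype(int)
print([(r,*map(int,g[r])) for r in range(208,220)])
for r in (164,212,213,214,215): print(r,np.round(ray(cam,(315,r),.081)*1000,1))
E
```

```text
[ 0.61674899 -0.03723259  0.17579127]
[(208, 120, 23, 19), (209, 127, 22, 17), (210, 136, 22, 15), (211, 148, 20, 14), (212, 157, 18, 11), (213, 156, 31, 20), (214, 156, 88, 62), (215, 178, 144, 104), (216, 189, 160, 118), (217, 190, 162, 119), (218, 190, 162, 119), (219, 190, 162, 119)]
164 [618.4  14.8  81. ]
212 [617.3 -16.9  81. ]
213 [617.3 -17.5  81. ]
214 [617.3 -18.2  81. ]
215 [617.2 -18.9  81. ]
```

```bash
python3 -m crank '[0,0,0,0,0,-15,44, 0,0,0,0,0,-30,44, 0,0,0,0,0,-42,44, 0,0,0,0,0,-50,44, 0,0,0,0,0,-58,44, 0,0,0,0,0,-66,44, 0,0,0,0,0,-74,44, 0,0,0,0,0,-74,44]'; python3 look.py w13
```

```text
clock: 15.62
tcp_pos: [0.617, -0.0374, 0.1011]
eef_rot: [0.719, 0.695, -0.0, -0.001]
ft_force: [-0.4, 0.1, -1.5]
finger_gap: 0.0476
[ 0.61736885 -0.03748506  0.10155613] [ 7.18768886e-01  6.95249008e-01 -1.94169214e-04 -2.62512553e-04] [-0.11093043  0.63513857 -1.47795917] 0.04740560420661689 15.675
```

View pics/w13.png

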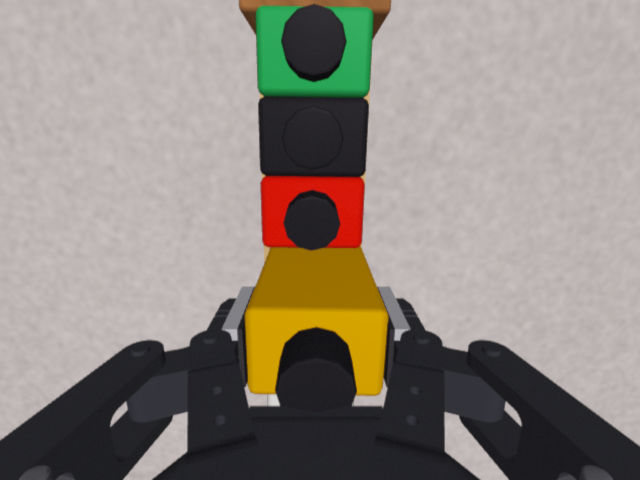

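```bash
python3 -m crank '[0,0,0,-0.5,0,-8,44, 0,0,0,-0.5,0,-16,44, 0,0,0,-0.5,0,-24,44, 0,0,0,-0.5,0,-32,44, 0,0,0,-0.5,0,-40,44, 0,0,0,-0.5,0,-47,44, 0,0,0,-0.5,0,-53,44, 0,0,0,-0.5,0,-53,44]'; python3 look.py w14
```

```text
clock: 16.68
tcp_pos: [0.6167, -0.0374, 0.0483]
eef_rot: [0.719, 0.695, -0.0, -0.0]
ft_force: [-0.6, 0.9, -1.7]
finger_gap: 0.0475
[ 0.61695387 -0.03749526  0.04864438] [ 7.18765667e-01  6.95252374e-01 -1.27310790e-04 -1.88703980e-04] [-0.58395107  0.54021716 -0.81974637] 0.04775323313619082 16.725
```

```bash
python3 -m crank '[0,0,0,0,0,-1.5,44, 0,0,0,0,0,-3,44, 0,0,0,0,0,-4,44, 0,0,0,0,0,-4,44]'; python3 look.py w15
```

```text
clock: 17.23
tcp_pos: [0.617, -0.0375, 0.0448]
eef_rot: [0.719, 0.695, -0.0, -0.0]
ft_force: [0.2, -0.1, -0.9]
finger_gap: 0.0477
[ 0.61706457 -0.03750783  0.04484266] [ 7.18766922e-01  6.95251114e-01 -1.23150561e-05 -2.25496368e-05] [-0.21585697 -0.98159719 -1.27817202] 0.046985230419199685 17.275
```

View pics/w15.png

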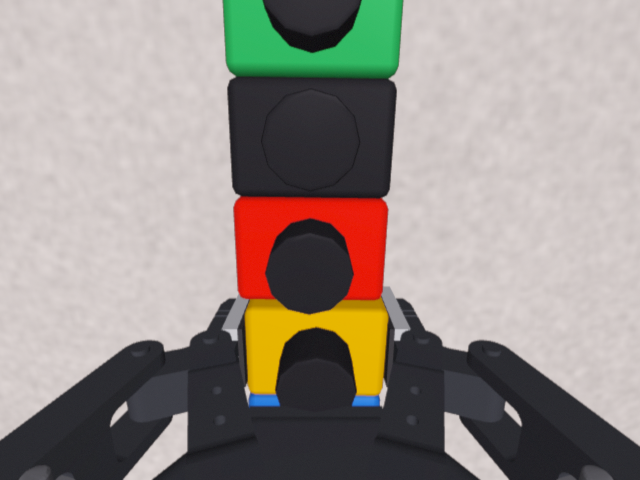

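```bash
python3 -m crank '[0,0,0,-0.7,0,-0.7,44, 0,0,0,-0.7,0,-1.4,44, 0,0,0,-0.7,0,-1.8,44, 0,0,0,-0.7,0,-1.8,44]'
```

```text
clock: 17.77
tcp_pos: [0.6163, -0.0375, 0.0432]
eef_rot: [0.719, 0.695, -0.0, -0.0]
ft_force: [-1.6, 1.2, 3.1]
finger_gap: 0.0474
```

```bash
python3 -m crank '[0,0,0,0,0,0,55, 0,0,0,0,0,0,70, 0,0,0,0,0,0,85, 0,0,0,0,0,0,85, 0,0,0,0,0,30,85, 0,0,0,0,0,75,85, 0,0,0,0,0,120,85, 0,0,0,0,-20,160,85, 0,0,0,0,-40,180,85, 0,0,0,0,-40,180,85]'; python3 -m crank '[0,0,0,0,0,0,85]'; python3 look.py w16
```

```text
clock: 19.02
tcp_pos: [0.6177, -0.0788, 0.2249]
eef_rot: [0.719, 0.695, 0.001, 0.002]
ft_force: [-0.0, 0.2, -0.4]
finger_gap: 0.0852
clock: 19.15
tcp_pos: [0.6155, -0.0768, 0.2218]
eef_rot: [0.719, 0.695, -0.0, -0.001]
ft_force: [1.4, 0.0, -0.3]
finger_gap: 0.085
[ 0.61526746 -0.07656298  0.22143307] [ 7.18693445e-01  6.95325435e-01 -6.19415935e-04 -1.37416505e-03] [-0.23996627  0.20673357  0.1006612 ] 0.08513063051471886 19.2
```

View pics/w16.png

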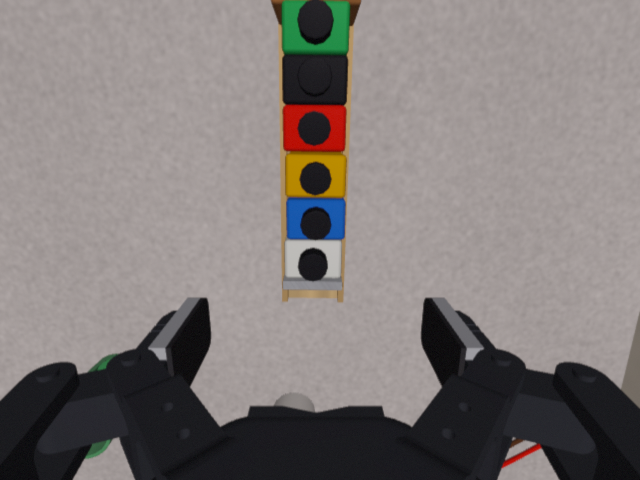

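```bash
python3 -m crank '[0,0,0,-1,-20,0,50, 0,0,0,-2,-50,0,20, 0,0,0,-3,-80,0,0, 0,0,0,-4,-90,-30,0, 0,0,0,-4,-90,-65,0, 0,0,0,-4,-90,-100,0, 0,0,0,-4,-90,-135,0, 0,0,0,-4,-90,-165,0, 0,0,0,-4,-90,-175,0, 0,0,0,-4,-90,-175,0]'; python3 look.py w17
```

```text
clock: 20.45
tcp_pos: [0.6118, -0.1677, 0.0473]
eef_rot: [0.719, 0.695, -0.0, -0.001]
ft_force: [0.2, 0.4, 0.6]
finger_gap: 0.0001
[ 0.61266148 -0.16790294  0.04834858] [7.18757479e-01 6.95260863e-01 5.89512221e-06 1.39205721e-04] [-0.1101323  -0.17411548  0.03903467] -9.344227056349837e-06 20.5
```

View pics/w17.png

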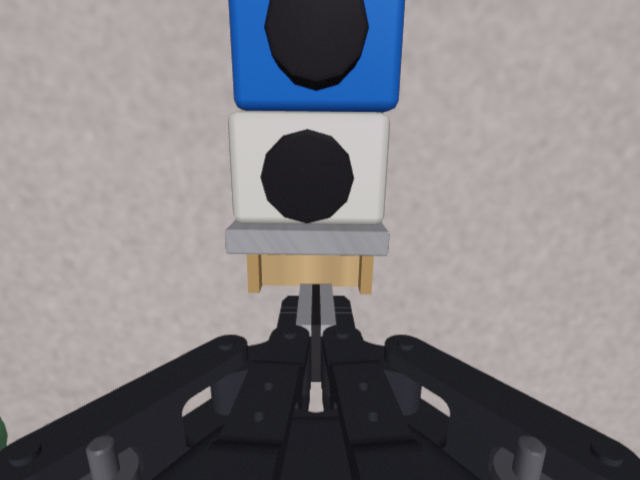

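```bash
python3 - <<'E'
from h import *
s=sense(); cam=P("wrist",s); im=cv2.imread("pics/w17.png"); g=im[:,290:335].mean((1,2)).astype(int)
print(list(zip(range(215,262),g[215:262].tolist())))
for r in (226,254): print(r,np.round(ray(cam,(310,r),.085)*1000,1))
print(proj(cam,[[.612,-.1570,.075],[.612,-.157,.048]]))
E
```

```text
[(215, 38), (216, 42), (217, 48), (218, 59), (219, 76), (220, 95), (221, 111), (222, 121), (223, 117), (224, 115), (225, 118), (226, 118), (227, 118), (228, 118), (229, 119), (230, 131), (231, 147), (232, 153), (233, 153), (234, 154), (235, 153), (236, 154), (237, 154), (238, 154), (239, 154), (240, 154), (241, 154), (242, 154), (243, 154), (244, 154), (245, 154), (246, 154), (247, 154), (248, 154), (249, 154), (250, 154), (251, 154), (252, 154), (253, 144), (254, 136), (255, 146), (256, 152), (257, 153), (258, 153), (259, 153), (260, 153), (261, 153)]
226 [ 612.9 -123.4   85. ]
254 [ 612.6 -132.4   85. ]
[[311.34175536 310.46873697]
 [311.97046061 280.47958399]]
```

```bash
python3 -m crank '[0,0,0,0,8,0,0, 0,0,0,0,16,0,0, 0,0,0,0,20,0,0, 0,0,0,0,22,0,0, 0,0,0,0,22,0,0]';  python3 -m crank '[0,0,0,0,1,0,0, 0,0,0,0,2,0,0, 0,0,0,0,2,0,0]'
```

```text
clock: 21.12
tcp_pos: [0.6124, -0.1453, 0.0481]
eef_rot: [0.719, 0.695, -0.0, 0.0]
ft_force: [0.2, 0.4, -0.7]
finger_gap: 0.0003
clock: 21.5
tcp_pos: [0.6124, -0.1437, 0.048]
eef_rot: [0.719, 0.695, -0.0, 0.0]
ft_force: [0.3, -0.9, 0.2]
finger_gap: -0.0
```

```bash
for i in 1 2; do python3 -m crank '[0,0,0,0,0.5,0,0, 0,0,0,0,1,0,0, 0,0,0,0,1,0,0]'|grep -E "tcp|ft_f"; done
```

```text
tcp_pos: [0.6124, -0.1434, 0.048]
ft_force: [-0.7, -6.0, -0.6]
tcp_pos: [0.6124, -0.1427, 0.048]
ft_force: [-1.0, -6.2, -1.1]
```

```bash
for i in 1 2; do python3 -m crank '[0,0,0,0,0.5,0,0, 0,0,0,0,1,0,0, 0,0,0,0,1,0,0]'|grep -E "tcp|ft_f"; done
```

```text
tcp_pos: [0.6125, -0.142, 0.048]
ft_force: [-0.2, -7.6, -1.3]
tcp_pos: [0.6125, -0.141, 0.0481]
ft_force: [-0.6, -6.7, -1.6]
```

```bash
python3 -m crank '[0,0,0,0,0.5,0,0, 0,0,0,0,1,0,0, 0,0,0,0,1,0,0]'|grep -E "tcp|ft_f"; python3 look.py w18
```

```text
tcp_pos: [0.6125, -0.1402, 0.048]
ft_force: [0.1, -7.0, -2.2]
[ 0.6125483  -0.14016322  0.04803642] [ 7.18686039e-01  6.95333804e-01 -6.57982192e-04  9.18818899e-04] [-0.20184275 -7.42068745 -2.09358663] 6.95840905399789e-05 23.425
```

View pics/w18.png

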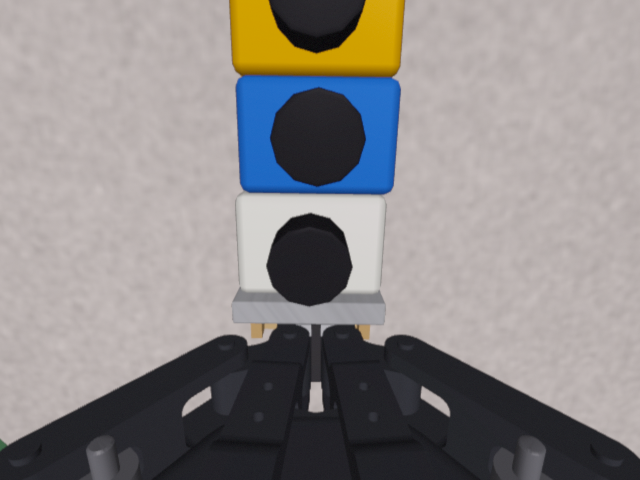

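```bash
for i in 1 2; do python3 -m crank '[0,0,0,0,0.5,0,0, 0,0,0,0,0.5,0,0]'|grep -E "tcp|ft_f"; done
```

```text
tcp_pos: [0.6126, -0.1399, 0.048]
ft_force: [-0.5, -8.5, -1.6]
tcp_pos: [0.6126, -0.1398, 0.048]
ft_force: [-0.4, -9.8, -2.2]
```

```bash
for i in 1 2; do python3 -m crank '[0,0,0,0,0.5,0,0, 0,0,0,0,0.5,0,0]'|grep -E "tcp|ft_f"; done
```

```text
tcp_pos: [0.6126, -0.1397, 0.0481]
ft_force: [-0.3, -12.0, -2.2]
tcp_pos: [0.6126, -0.1398, 0.0481]
ft_force: [-1.3, -13.8, -2.8]
```

```bash
for i in 1 2; do python3 -m crank '[0,0,0,0,0.5,0,0, 0,0,0,0,0.5,0,0]'|grep -E "tcp|ft_f"; done; python3 -m crank '[0,0,0,0,-2,0,0, 0,0,0,0,-6,0,0,0,0,0,0,-20,0,0, 0,0,0,0,-30,0,0,0,0,0,0,-30,40,0,0,0,0,0,-30,90,0,0,0,0,0,-10,140,0,0,0,0,0,20,180,0,0,0,0,0,60,180,0,0,0,0,0,90,180,0]';python3 -m crank '[0,0,0,0,0,0,0,0,0,0,0,0,0,0]';python3 look.py w19
```

```text
tcp_pos: [0.6126, -0.1397, 0.0481]
ft_force: [-1.4, -15.4, -2.7]
tcp_pos: [0.6126, -0.1397, 0.0481]
ft_force: [-1.7, -16.9, -4.1]
clock: 26.18
tcp_pos: [0.6126, -0.0445, 0.2291]
eef_rot: [0.719, 0.695, 0.001, 0.0]
ft_force: [-0.3, -0.7, -0.7]
finger_gap: -0.0
clock: 26.42
tcp_pos: [0.6124, -0.0462, 0.228]
eef_rot: [0.719, 0.695, -0.0, 0.0]
ft_force: [0.3, -0.1, -0.3]
finger_gap: -0.0002
[ 0.61244341 -0.04652514  0.22794353] [ 7.18960094e-01  6.95051316e-01 -2.02037265e-04  9.92852123e-05] [-0.87173686  0.60422187 -0.29135343] 9.692622553664139e-05 26.475
```

View pics/w19.png

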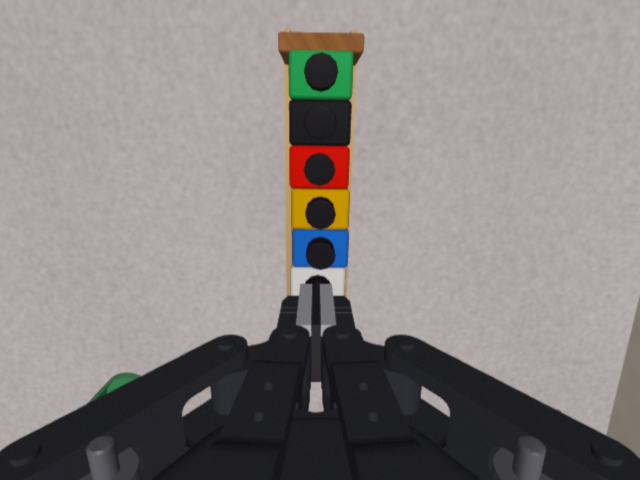

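```bash
python3 -m crank '[0,0,0,0,-20,20,40, 0,0,0,0,-45,20,85, 0,0,0,0,-45,30,85, 0,0,0,0,-45,30,85, 0,0,0,0,-45,30,85]'|grep tcp; python3 - <<'E'
from h import *
im,cam=snap("wrist","pics/w20.png"); s=sense(); print(s['tcp_pos'],s['ft_force'])
cv2.imwrite("pics/w20z.png",cv2.resize(im[0:310,220:420,::-1],None,fx=3,fy=1.9))
g=im[:,292:304].astype(int).mean(1)
for a in range(0,310):
    if np.abs(g[a+1]-g[a-1]).max()>18 and a>0: print(a,np.round(ray(cam,(315,a),.081)[1]*1000,1),np.round(ray(cam,(315,a),.085)[1]*1000,1),g[a].astype(int))
E
```

```text
tcp_pos: [0.6122, -0.0901, 0.2579]
[ 0.61212605 -0.08998256  0.25776365] [-0.73053272  0.56260549 -0.60215576]
40 52.0 51.1 [ 28 126  61]
41 51.3 50.4 [ 23 110  52]
42 50.6 49.7 [18 93 43]
43 49.9 49.0 [14 76 34]
44 49.1 48.3 [15 51 27]
45 48.4 47.6 [21 30 26]
88 16.6 16.1 [17 13 16]
89 15.8 15.4 [64 12 12]
90 15.0 14.6 [150  11   5]
91 14.3 13.9 [178  13   3]
129 -15.7 -15.8 [171  13   4]
130 -16.5 -16.6 [151  12   6]
131 -17.3 -17.4 [127  24   7]
132 -18.2 -18.2 [127  72  11]
133 -19.0 -19.0 [160 115   6]
134 -19.8 -19.8 [175 129   1]
169 -49.2 -48.8 [172 127   0]
170 -50.0 -49.6 [156 113   2]
171 -50.9 -50.5 [133  96  27]
172 -51.8 -51.4 [94 78 88]
173 -52.6 -52.2 [ 47  78 139]
174 -53.5 -53.1 [ 31  83 158]
208 -83.8 -83.0 [ 30  77 145]
209 -84.8 -83.9 [ 59  79 126]
210 -85.7 -84.8 [131 132 138]
211 -86.6 -85.7 [171 170 167]
243 -116.8 -115.6 [182 180 177]
244 -117.8 -116.6 [164 163 160]
245 -118.8 -117.5 [130 129 128]
246 -119.7 -118.5 [109 108 110]
247 -120.7 -119.4 [107 107 110]
248 -121.7 -120.4 [130 129 134]
255 -128.6 -127.2 [140 136 137]
256 -129.6 -128.2 [152 134 114]
257 -130.6 -129.2 [159 134  98]
272 -145.6 -144.0 [160 134  98]
273 -146.6 -145.0 [159 141 120]
274 -147.7 -146.0 [159 148 141]
```

View pics/w20z.png

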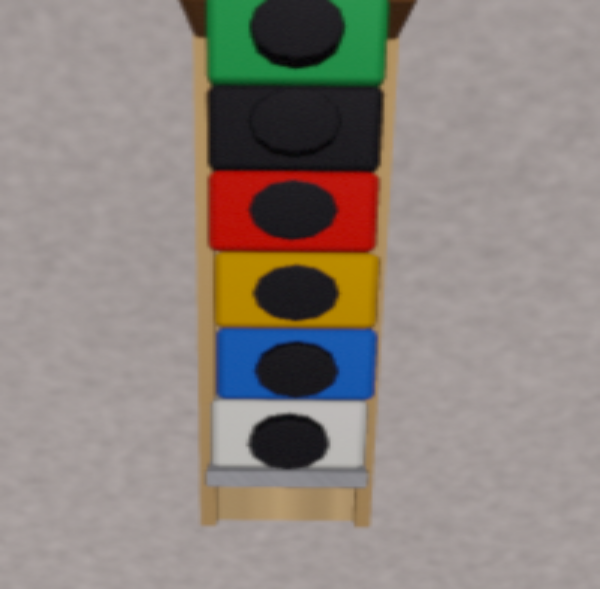

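```bash
python3 - <<'E'
from h import *
im,c=snap("side","pics/s5.png"); 
cv2.imwrite("pics/s5z.png",cv2.resize(im[150:350,250:450,::-1],None,fx=3,fy=3)); print(sense()['clock'],sense()['ft_force'])
E
```

```text
27.2 [ 0.8966785  -0.31294694  0.59484691]
```

View pics/s5z.png

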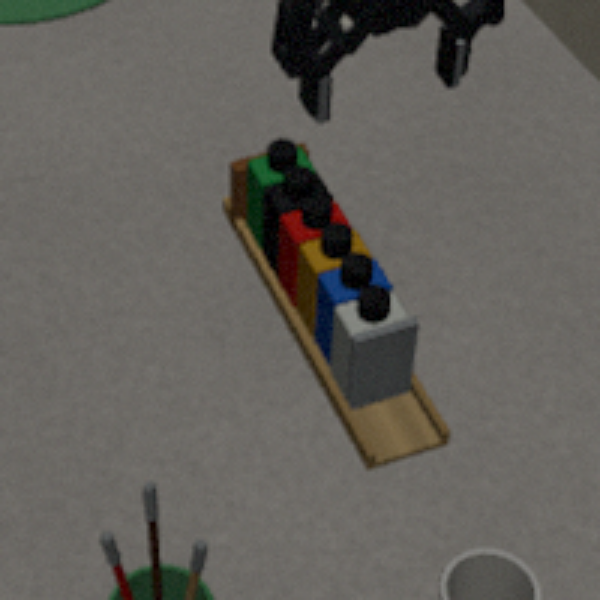

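The side view shows all six bottles standing upright at one height with gold right after red. The bookend is against white, the gripper is clear, and the cup and candle glass are untouched.

```bash
python3 -c "
from rig import *
print(close_job())"
```

```text
the job is handed in; nothing more can be done
None
```

The gold bottle is back in the rack right after red on its bookend side, and I handed the job in at about 27 s of the 72 s allowed. No verdict was reported.

- **Opening the gap:** I gripped blue by its front and back faces and slid it about 37 mm, taking white and the bookend along. The bookend then measured about 35 mm by camera, past the 31.5 mm needed.
- **Placing gold:** I lowered it into the gap with about 2 mm clearance each side. It met the rack floor with only about 4 N of extra force.
- **Closing the row:** I pushed the bookend back with closed fingers until it stopped moving. The force at the wrist peaked at about 17 N, about 5 N of it bookend friction.

**Last checks:**
- The bottle edges were evenly spaced, about 33.6 mm apart in the image for 34 mm bottles, with no visible gaps.
- The bookend is at about 32 mm by the distance I pushed it and about 31 mm by the image. The two agree within camera error.
- Gold and blue sit about 2 mm off the centre line, within the 6 mm allowed.
- The side view showed all six bottles upright at one height. The brush cup and candle glass were in place, and the arm was clear and touching nothing. I did not check the jar in a final picture, but the arm never went near it.

No check failed.

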